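Set the depth-stop screw of a rivet press to its setting block

ROBOT

A 6-joint arm with a two-finger parallel gripper is mounted at the origin on the work surface. World frame = base frame: x ahead of the robot, y to its left, z up, the work surface at z = 0. Lengths are in m, angles in rad, forces in N, time in s.
With the tool pointing down it reaches from about 0.3 to 0.875 m from the base axis. Payload 6.4 kg.
Tool frame: the origin (TCP) lies at the very end of the fingers, on their centre line; the grasp point (between the pads) lies 19 mm behind it; z points along the fingers, y is the direction in which the jaws open and shut (so a half turn about z gives the same grasp; the last joint's range is limited). The gripper opens to 85 mm and grips with 20 to 120 N. Pads are 22 mm wide; open, the fingers measure 114 mm over their backs; the gripper's body (76 mm by 85 mm) begins 54 mm behind the grasp point. The pads swing forward as they close: fully open they stand 13 mm farther back than shut.
Start: joints at [-1.463, 0.181, 1.607, -0, 1.354, -0.206], TCP at [0.178, -0.547, 0.203] pointing down, gripper open.
Joint ranges: [-2.99, 2.99], [-0.89, 2.07], [0.3, 2.58], [-1.14, 4.28], [0, 2.63], [-3.12, 3.12]. Speed limits (rad/s): [2.57, 2.57, 3.01, 3.14, 3.14, 3.14].

INTERFACE

Orientations are given as a rotation vector (axis times angle).
In Python, from plant import env gives the robot as it stands. The module is installed in compiled form; this text tells all that it offers.
- The arm moves only by the tool apply_moves, never from a script. Its argument "commands" is a list of rows, each a list of 3 entries, a list of its own where there are three numbers: the shift along the tool's x, y, z in m, then the turn, a rotation vector about the tool's x, y, z in rad, then the opening, from -1 (shut) to 1 (fully open). In form: [[[dx, dy, dz], [rx, ry, rz], grip], ...]. A call has 1 to 10 rows; each row shifts and turns the commanded pose from where the row before left it, along the tool's axes as they then stand; what a row does not reach is not made up. A row lasts 1/10 s, in which the tool goes at most 50 mm and 8.59 degrees, less where a joint would pass 70% of its speed; a pose out of reach is approached as far as the arm can. A call is refused whole if a number of a shift passes 0.05 or a number of a turn 0.15, either way. A call with a gripper value outside its range is refused whole. The fingers move at their own pace and stop on an object; "grip_force" is the grip in N (left out, the last holds). Time passes only in rows, so rows that do not move let the fingers close. It gives the time, the measured TCP pose, the force and the opening at its end, in the units of the state.
- env.read_state(): the state, without advancing time (a new reading comes with each control period).
- env.grab_frame(name): name is "side" or "top"; returns the picture (480x640x3 uint8, blue, green, red); there is no depth.
- env.calibration(name): a dict with "camera_matrix" (3x3 intrinsics, pixels), "dist_coeffs" ([k1, k2, p1, p2, k3] as OpenCV has them; the pictures are not rectified), "extrinsics" (4x4, takes a point from world to camera coordinates). Camera axes: x right, y down, z forward; pixel columns grow to the right and rows downward; lengths in m; the calibration is good to about 2 mm. A picture is of the moment at which its call begins. calibration takes no time and is no camera call.
- env.sign_off(): hands the job in, once; it reports no verdict.
The state is a dict: "time": time; "q": joint angles; "joint_velocities": joint speeds; "joint_torque": joint torques, N m; "eef_pos": TCP position; "eef_rot": TCP orientation; "ft_force": force on the tool from outside, world axes, zero at the start; "wrist_torque": the same for the moment, N m; "grip_width": finger opening in m.
Only numpy, scipy, OpenCV 4.12 (cv2) and the standard library are available. Lean on these libraries where they do the work, as an engineer would, in place of code of your own. Each camera call takes 0.05 s, during which the arm holds its last target. There are 200 camera calls.

TASK

Take the square driver from its wooden stand, seat it in the head of the press's stop screw and turn the screw down (clockwise seen from above) until its red foot just drags on the brass setting block: a light nip of a few newtons, never jammed, and turn the screw with the driver only. Slide the block a centimetre or two out towards the robot beneath the foot to feel the drag, and leave it there, still lightly nipped, with the driver standing in the screw. Leave the hammer, the jar and the white anvil bar alone.

Things in the scene. Friction and masses are not known exactly. Their poses are not given: they have to be found in the camera images.
- press: green depth-stop bridge of a rivet press, fixed. Origin at bench level below the screw axis; own x points away from the robot. Base 230 x 140 x 30 mm, from x = -160 to +70 mm. On it a channel along x, 33 mm wide, cheeks 10 mm high from x = -70 to +40 mm. Posts at y = +-55 mm (20 mm wide) carry a crossbeam 36 mm deep (x), top 108 mm above the bench
- screw: stop screw, upright in the middle of the crossbeam; own z up, origin on the axis 75.5 mm below the head's top. It turns stiffly (about 0.03 N m) and stays where it is left; clockwise seen from above lowers it 3 mm per radian. The sides of its socket are parallel to its own x and y. Once the foot rubs on the block, the turning moment grows by roughly 0.005 to 0.015 N m per newton of nip
- socket (a point): middle of the mouth of the square socket in the top of the screw's steel head; the socket is 12 mm square and 14 mm deep, the head 28 mm square, 18 mm high. At the screw's lower end sits a red cushioned foot, 27 mm in diameter, on three grippy pads; it gives 1 mm per 8 N. Its wear differs from run to run: its lower face lies 73.7 to 77.3 mm below this point, 0.9 to 5.7 mm above the block at the start
- driver: square driver, at the start standing upright, tip down, 30 mm deep in its stand. Origin at the tip, own z up along it. Steel shank 10.5 mm square up to 65 mm (the lowest 4 mm 8 mm square), red handle 24 mm square from 65 to 135 mm above the tip, its faces parallel to the shank's (own x and y). Mass 0.12 kg
- driver_grip (a point): middle of the driver's handle, 105 mm above the tip
- driver_tip (a point): tip of the driver
- stand: wooden block 70 x 70 x 45 mm, fixed, with a 12 mm square hole 30 mm deep in the middle of its top; origin at the middle of its underside
- block: brass-coloured setting block lying in the channel beneath the foot, along the press's x: a bar 170 x 30 x 25 mm with an upright black handle 16 x 16 x 45 mm on top, 65 mm from the middle towards the robot (-x). Origin at the middle of its underside. Mass about 0.3 kg; the friction between parts differs from run to run
- block_handle (a point): on the axis of the block's black handle, 55 mm above the block's underside (15 mm below the handle's top)
- hammer: hammer lying on the bench, a bystander; origin on its underside
- rivets: jar of rivets with a yellow cap, 60 mm in diameter, 75 mm high, a bystander; origin at the middle of its underside
- punch_rest: white anvil bar 100 x 30 x 20 mm lying on the bench, a bystander; origin at the middle of its underside
Things that resemble listed ones, but are neither listed nor needed, are in the scene too. What is shaped like the driver but blue is not meant.

How it is judged:
On the way, in this order (a step that is already met when the one before it is completed fails the run):
1. the driver is seated in the socket of the stop screw, at least 7 mm deep (horizontal distance between driver_tip and socket below 0.005 m and z of driver_tip in the frame of socket below -0.007 m), for 0.2 s.
2. the block is slid along under the foot while the foot drags on it with 0.7 to 10 N (contact force between screw and block between 0.7 and 10 N and linear speed of block above 0.003 m/s and distance of block from where it was at the start of the episode above 0.004 m), for 0.1 s.
At the end, for the whole second after the job is handed in: the block lies flat in the channel at rest, drawn 7 to 30 mm towards the robot from where it began, nipped under the screw's foot with 0.7 to 8 N, and the driver stands at rest in the screw's socket, at least 7 mm deep (all of step 1 and contact force between screw and block between 0.7 and 8 N and distance of block from where it was at the start of the episode between 0.007 and 0.03 m and x of block in the frame of press below -0.042 m and linear speed of block below 0.003 m/s and z of block in the frame of press below 0.032 m and angle between the x axis of block and the x axis of press, either way round below 0.08 rad and linear speed of driver below 0.01 m/s); the robot touches nothing.
It fails at once if the stop is jammed on the block (over 20 N) (contact force between screw and block above 20 N).
It fails at once if the screw is touched with the gripper instead of the driver (contact force between any of the fingers, the arm and screw above 2 N).
It fails at once if the hammer, the jar or the white bar is moved over 15 mm (distance of any of hammer, rivets, punch_rest from where it was at the start of the episode above 0.015 m).
It also fails if it takes over 72 s, if anything falls off the work surface, if the arm or the gripper's body presses on something with over 40 N, if the wrist force passes 120 N, or if a joint passes its speed limit or range.

## Working session

There is one attempt and no reset: what is moved stays moved. The work goes in short steps, Python scripts to look and compute and a tool call to move; the robot and the scene stay as the last step left them, time stands still between calls to the robot, and variables do not carry over. Pictures are saved under pics/ and viewed, about 8 in all and at most 12, crops included, and the job is handed in when it is done.

Besides the shell and the picture viewer there is one more tool, called after "Emit:" by a JSON object that holds its "fn" and its "kwargs". apply_moves: Moves the arm, as the interface text tells. Its arguments: {"type":"object","properties":{"commands":{"type":"array"},"grip_force":{"type":"number"}},"required":["commands"]}

```bash
mkdir -p pics; python3 - <<'E'
from plant import env
import cv2,numpy as np
np.set_printoptions(precision=4,suppress=True)
for n in("top","side"):
    f=env.grab_frame(n); cv2.imwrite(f"pics/{n}0.png",f)
    c=env.calibration(n); print(n,np.array(c["camera_matrix"]),c["dist_coeffs"]);print(np.array(c["extrinsics"]))
print(env.read_state())
E
```

```text
top [[580.1659   0.     326.3447]
 [  0.     580.1659 243.9521]
 [  0.       0.       1.    ]] [-0.0303  0.      0.      0.      0.    ]
[[ 0.002  -1.     -0.0028  0.0379]
 [-0.9977 -0.0018 -0.0684  0.5509]
 [ 0.0684  0.0029 -0.9977  1.3281]
 [ 0.      0.      0.      1.    ]]
side [[555.2357   0.     311.6968]
 [  0.     555.2357 241.2587]
 [  0.       0.       1.    ]] [0.0549 0.     0.     0.     0.    ]
[[ 0.9767 -0.2145  0.002  -0.5581]
 [-0.1449 -0.6667 -0.7311  0.1644]
 [ 0.1581  0.7138 -0.6823  0.9659]
 [ 0.      0.      0.      1.    ]]
{'time': 0.1, 'q': array([-1.4633,  0.1815,  1.6079,  0.    ,  1.3538, -0.2063]), 'joint_velocities': array([ 0.0012,  0.0009, -0.002 , -0.0005, -0.001 , -0.0002]), 'joint_torque': array([  0.0001, -44.5881, -35.2238,  -0.0002,   0.0041,   0.    ]), 'eef_pos': array([ 0.1775, -0.5464,  0.2022]), 'eef_rot': array([-3.1015, -0.4907, -0.0001]), 'ft_force': array([ 0.2399,  0.208 , -0.0934]), 'wrist_torque': array([0.0191, 0.0744, 0.0433]), 'grip_width': 0.08513526265594865}
```

View pics/top0.png

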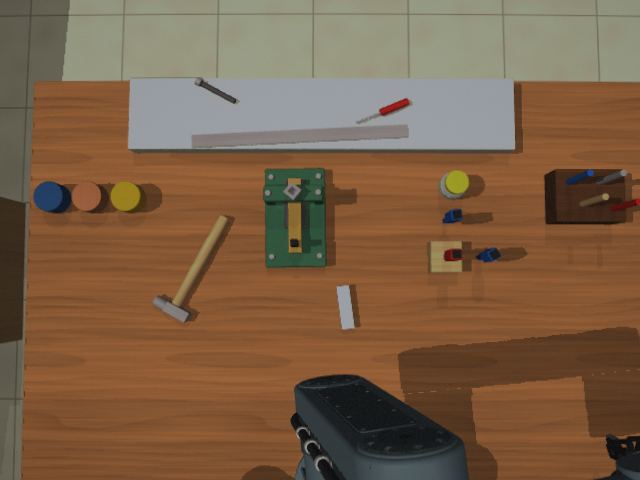

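View pics/side0.png

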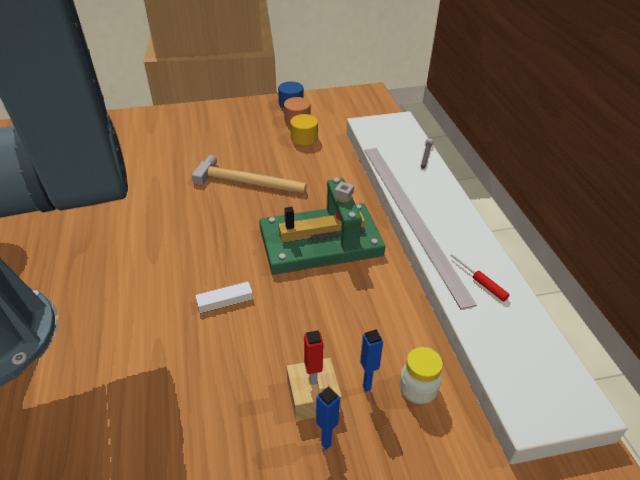

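The top view shows the press around (295,218), with its screw at (292,191). The red driver in its stand is at (452,256), with blue decoys at (453,216) and (489,255). I'll zoom in on both.

```bash
cat > h.py <<'E'
import cv2,numpy as np
from plant import env
np.set_printoptions(precision=4,suppress=True)
C={n:env.calibration(n) for n in("top","side")}
def ray(n,uv):
    c=C[n];K=np.array(c["camera_matrix"]);d=np.array(c["dist_coeffs"]);E=np.array(c["extrinsics"])
    p=cv2.undistortPoints(np.array(uv,float).reshape(1,1,2),K,d).ravel()
    R,t=E[:3,:3],E[:3,3]; return -R.T@t, R.T@np.r_[p,1]
def onz(n,uv,z):
    o,d=ray(n,uv); return o+d*(z-o[2])/d[2]
def tri(a,b):
    (o1,d1),(o2,d2)=ray("top",a),ray("side",b)
    s=np.linalg.lstsq(np.c_[d1,-d2],o2-o1,rcond=None)[0]
    p,q=o1+s[0]*d1,o2+s[1]*d2; return (p+q)/2,np.linalg.norm(p-q)
def proj(n,P):
    c=C[n];E=np.array(c["extrinsics"])
    return cv2.projectPoints(np.array(P,float).reshape(-1,3),cv2.Rodrigues(E[:3,:3])[0],E[:3,3],np.array(c["camera_matrix"]),np.array(c["dist_coeffs"]))[0].reshape(-1,2)
E
python3 - <<'E'
import cv2,numpy as np
t=cv2.imread("pics/top0.png");s=cv2.imread("pics/side0.png")
z=lambda im,x,y,w,h:cv2.resize(im[y:y+h,x:x+w],(400,300),interpolation=cv2.INTER_CUBIC)
o=np.vstack([np.hstack([z(t,420,195,100,75),z(t,245,160,100,75)]),np.hstack([z(s,270,320,160,120),z(s,250,165,160,120)])])
cv2.imwrite("pics/crop0.png",o)
E
```

```text
(no output)
```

View pics/crop0.png

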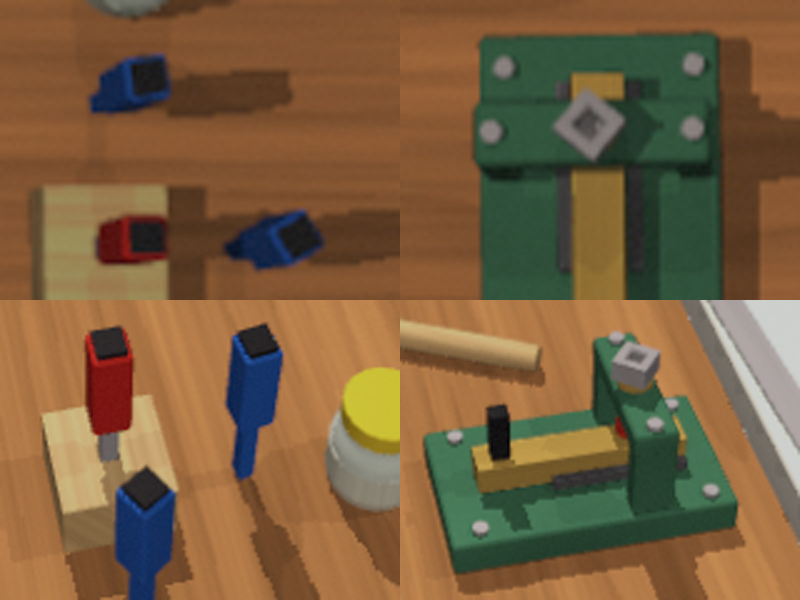

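```bash
python3 - <<'E'
from h import *
t=cv2.imread("pics/top0.png");s=cv2.imread("pics/side0.png")
def rect(im,m,x,y,w,h,name):
    k=np.zeros(m.shape,np.uint8);k[y:y+h,x:x+w]=m[y:y+h,x:x+w].astype(np.uint8)
    c=max(cv2.findContours(k,cv2.RETR_EXTERNAL,cv2.CHAIN_APPROX_NONE)[0],key=cv2.contourArea)
    M=cv2.moments(c); ce=(M['m10']/M['m00'],M['m01']/M['m00'])
    r=cv2.minAreaRect(c);print(name,np.array(ce),r,cv2.contourArea(c));return np.array(ce),cv2.boxPoints(r)
def masks(im):
    h=cv2.cvtColor(im,cv2.COLOR_BGR2HSV).astype(int);H,S,V=h[...,0],h[...,1],h[...,2]
    return dict(black=V<60,gray=(S<60)&(V>90),green=(H>55)&(H<90)&(S>80),brass=(H>15)&(H<28)&(S>140)&(V>110))
a=masks(t);b=masks(s)
yaw=lambda P:np.degrees([np.arctan2(*(P[(i+1)%4]-P[i])[1::-1]) for i in range(4)])
for nm,T,S,z in (("red",(450,246,16,18),(302,326,24,20),.15),("blueA",(450,206,16,16),(360,326,25,18),.135),("blueB",(484,244,20,20),(316,384,26,22),.135)):
    p,B=rect(t,a["black"],*T,nm);q,_=rect(s,b["black"],*S,nm+" side")
    print(tri(p,q),onz("top",p,z),onz("side",q,z),yaw(np.array([onz("top",v,z) for v in B])))
p,B=rect(t,a["gray"],280,178,25,25,"head");q,_=rect(s,b["gray"],332,178,25,20,"head side")
print(tri(p,q),yaw(np.array([onz("top",v,.134) for v in B])), [onz("top",p,z) for z in(.130,.134,.138)],[onz("side",q,z) for z in(.130,.134,.138)])
p,B=rect(t,a["green"],255,200,80,75,"green")
P=np.array([onz("top",v,.03) for v in B]);print(P,yaw(P))
p,B=rect(t,a["brass"],280,170,30,85,"brass");P=np.array([onz("top",v,.055) for v in B]);print(P,yaw(P))
p,B=rect(t,a["black"],285,233,16,18,"bh");q,_=rect(s,b["black"],280,204,18,30,"bh side");print(onz("top",p,.1))
E
```

```text
red [456.5891 253.9767] ((457.0, 254.0), (6.0, 8.0), 90.0) 43.0
red side [313.386  336.8421] ((313.4729919433594, 336.8378601074219), (11.343530654907227, 12.165525436401367), 80.53767395019531) 114.0
(array([ 0.5216, -0.2339,  0.1518]), np.float64(0.001006186442478004)) [ 0.5212 -0.2343  0.15  ] [ 0.5225 -0.2326  0.15  ] [-89.905  179.2169  90.0885  -0.7297]
blueA [456.9877 213.8611] ((456.94122314453125, 213.7647247314453), (7.761139392852783, 8.731282234191895), 75.96376037597656) 54.0
blueA side [372.8616 336.1653] ((372.8999938964844, 336.20001220703125), (11.70042610168457, 12.965338706970215), 71.56504821777344) 118.0
(array([ 0.6079, -0.2394,  0.1364]), np.float64(0.0009411547178882431)) [ 0.6076 -0.2396  0.135 ] [ 0.6088 -0.2384  0.135 ] [ -75.8248 -166.8003  104.1537   13.258 ]
blueB [494.8661 253.755 ] ((494.9000549316406, 253.80001831054688), (8.497057914733887, 8.9442720413208), 63.43495178222656) 58.5
blueB side [327.7128 395.3063] ((327.5, 395.0000305175781), (13.435027122497559, 12.020814895629883), 45.0) 148.0
(array([ 0.5226, -0.3186,  0.1368]), np.float64(5.9694051
[... 749 characters left out ...]
88), (66.6143798828125, 59.93687057495117), 88.97696685791016) 2772.0
[[0.6518 0.1836 0.03  ]
 [0.6545 0.0448 0.03  ]
 [0.5003 0.0417 0.03  ]
 [0.4976 0.1794 0.03  ]] [ -88.8939 -178.8547   91.1384    1.558 ]
brass [294.2576 223.4312] ((294.27764892578125, 227.49383544921875), (49.25450897216797, 12.53023910522461), 88.72696685791016) 460.0
[[0.6414 0.1274 0.055 ]
 [0.642  0.0989 0.055 ]
 [0.5301 0.0959 0.055 ]
 [0.5294 0.1242 0.055 ]] [ -88.6405 -178.4399   91.382     1.6471]
bh [294.1893 242.9588] ((294.189208984375, 242.6351318359375), (7.562353610992432, 7.39795446395874), 80.53767395019531) 40.5
bh side [289.0923 217.625 ] ((289.0, 217.5), (21.0, 8.0), 90.0) 148.0
[0.5473 0.1089 0.1   ]
```

Emit:
{"fn": "apply_moves", "kwargs": {"commands": [[[0,0,0],[0,0,-0.14],0.5],[[0,0,0],[0,0,-0.14],0.5],[[0,0,0],[0,0,-0.14],0.5],[[0,0,0],[0,0,-0.14],0.5],[[0,0,0],[0,0,-0.14],0.5],[[0,0,0],[0,0,-0.14],0.5],[[0,0,0],[0,0,-0.14],0.5],[[0,0,0],[0,0,-0.14],0.5],[[0,0,0],[0,0,-0.137],0.5]]}}

```text
time: 1.0
eef_pos: [0.1775, -0.5466, 0.2025]
eef_rot: [-2.215, -2.227, -0.001]
ft_force: [-0.7, -0.6, -0.7]
grip_width: 0.0639
```

Emit:
{"fn": "apply_moves", "kwargs": {"commands": [[[0.031,0.0345,-0.002],[0,0,0],0.5],[[0.031,0.0345,-0.002],[0,0,0],0.5],[[0.031,0.0345,-0.002],[0,0,0],0.5],[[0.031,0.0345,-0.002],[0,0,0],0.5],[[0.031,0.0345,-0.002],[0,0,0],0.5],[[0.031,0.0345,0],[0,0,0],0.5],[[0.031,0.0345,0],[0,0,0],0.5],[[0.031,0.0345,0],[0,0,0],0.5],[[0.031,0.0345,0],[0,0,0],0.5],[[0.031,0.0345,0],[0,0,0],0.5]]}}

```text
time: 2.0
eef_pos: [0.5235, -0.2352, 0.2127]
eef_rot: [-2.221, -2.221, 0.0]
ft_force: [0.1, -0.8, -0.4]
grip_width: 0.0639
```

Emit:
{"fn": "apply_moves", "kwargs": {"commands": [[[0,0,0],[0,0,0],0.5],[[0,0,0],[0,0,0],0.5]]}}

```text
time: 2.2
eef_pos: [0.5227, -0.2358, 0.2123]
eef_rot: [-2.218, -2.224, 0.001]
ft_force: [-0.1, 0.8, 0.1]
grip_width: 0.0639
```

```bash
cat >> h.py <<'E'
def state(tgt=None,yaw=None):
    s=env.read_state(); R=cv2.Rodrigues(np.array(s["eef_rot"]))[0]
    y=np.degrees(np.arctan2(R[1,0],R[0,0]))
    print("t %.2f"%s["time"],"p",s["eef_pos"],"yaw %.2f tilt %.2f"%(y,np.degrees(np.arccos(-R[2,2]))),"q6 %.3f"%s["q"][5],"F",s["ft_force"],"M",s["wrist_torque"],"j6 %.4f"%s["joint_torque"][5],"w %.4f"%s["grip_width"])
    if tgt is not None: print("tool shift",R.T@(np.array(tgt)-s["eef_pos"]),"turn z",None if yaw is None else -np.radians((yaw-y+180)%360-180))
    return s
E
python3 - <<'E'
from h import *
for i in range(3):
    state((.5218,-.2335,.101),90); env.grab_frame("top")
E
```

```text
t 2.20 p [ 0.5227 -0.2358  0.2123] yaw 90.15 tilt 0.08 q6 -0.633 F [-0.0674  0.7663  0.0694] M [-0.0442  0.0885 -0.0601] j6 0.0865 w 0.0639
tool shift [ 0.0022 -0.0008  0.1113] turn z 0.0026900203784587513
t 2.25 p [ 0.5221 -0.2367  0.2124] yaw 90.05 tilt 0.07 q6 -0.633 F [-0.3299 -0.0511  0.3985] M [ 0.0277 -0.0152  0.0038] j6 0.0225 w 0.0641
tool shift [ 0.0032 -0.0002  0.1114] turn z 0.0008387925036911802
t 2.30 p [ 0.5218 -0.2374  0.2125] yaw 89.97 tilt 0.06 q6 -0.633 F [ 0.7285 -0.6879 -0.9024] M [-0.0329 -0.008  -0.0221] j6 0.0017 w 0.0644
tool shift [0.0039 0.0001 0.1115] turn z -0.0004953912100521936
```

Emit:
{"fn": "apply_moves", "kwargs": {"commands": [[[0.0035,0,0.02],[0,0,0],0.5],[[0,0,0.03],[0,0,0],0.5],[[0,0,0.03],[0,0,0],0.5],[[0,0,0.02],[0,0,0],0.5],[[0,0,0.011],[0,0,0],0.5],[[0,0,0],[0,0,0],0.5],[[0,0,0],[0,0,0],0.5]]}}

```text
time: 3.05
eef_pos: [0.5227, -0.2344, 0.1029]
eef_rot: [2.222, 2.219, 0.0]
ft_force: [0.2, -0.6, 0.0]
grip_width: 0.0638
```

```bash
python3 - <<'E'
from h import *
for i in range(2):
    state((.5218,-.2335,.101),90); f=env.grab_frame("top"); g=env.grab_frame("side")
z=lambda im,x,y,w,h:cv2.resize(im[y:y+h,x:x+w],(400,300),interpolation=cv2.INTER_CUBIC)
cv2.imwrite("pics/g1.png",np.hstack([z(f,400,185,160,120),z(g,230,260,200,150)]))
E
```

```text
t 3.05 p [ 0.5227 -0.2344  0.1029] yaw 89.94 tilt 0.07 q6 -0.628 F [ 0.2342 -0.5544  0.0232] M [ 0.01    0.0016 -0.0013] j6 -0.0017 w 0.0638
tool shift [ 0.0009 -0.0009  0.0019] turn z -0.0010622631352367004
t 3.15 p [ 0.5233 -0.2344  0.1036] yaw 89.97 tilt 0.15 q6 -0.628 F [-0.1835 -0.1269  1.0288] M [-0.0076  0.0614  0.0536] j6 -0.0010 w 0.0640
tool shift [ 0.0009 -0.0015  0.0026] turn z -0.000486030809263552
```

View pics/g1.png

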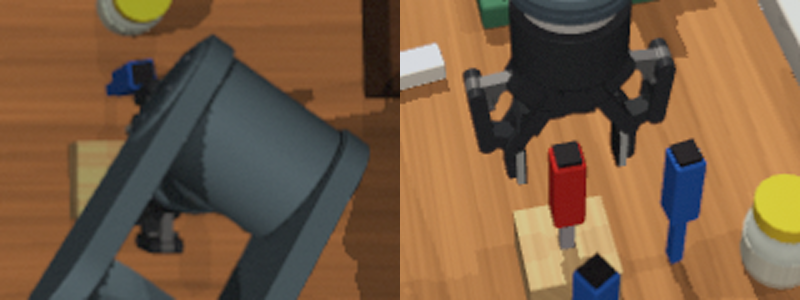

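```bash
python3 - <<'E'
from h import *
print(proj("side",[(.5227,-.2344,.103),(.5227,-.2344,.110),(.4907,-.2344,.11),(.5547,-.2344,.11),(.5217,-.2335,.15),(.5217,-.2335,.08)]))
E
```

```text
[[313.6847 357.6655]
 [313.7058 354.8088]
 [292.002  358.7746]
 [335.1331 350.9128]
 [312.9954 337.4462]
 [312.8284 366.444 ]]
```

The side crop shows the red handle between the open fingers, with tips near (290,351) and (342,342). The spacing to the blue driver is clear, so I'll close the gripper.

Emit:
{"fn": "apply_moves", "kwargs": {"commands": [[[0,-0.001,0.002],[0,0,0],0.5],[[0,0,0],[0,0,0],-1],[[0,0,0],[0,0,0],-1],[[0,0,0],[0,0,0],-1],[[0,0,0],[0,0,0],-1],[[0,0,0],[0,0,0],-1],[[0,0,0],[0,0,0],-1],[[0,0,0],[0,0,0],-1]], "grip_force": 60}}

```text
time: 4.05
eef_pos: [0.5217, -0.2335, 0.1002]
eef_rot: [2.221, 2.221, 0.0]
ft_force: [1.5, -0.6, 2.3]
grip_width: 0.0226
```

```bash
python3 - <<'E'
from h import *
state((.5218,-.2335,.101),90); g=env.grab_frame("side")
z=lambda im,x,y,w,h:cv2.resize(im[y:y+h,x:x+w],(600,450),interpolation=cv2.INTER_CUBIC)
cv2.imwrite("pics/g2.png",z(g,250,280,160,120))
E
```

```text
t 4.05 p [ 0.5217 -0.2335  0.1002] yaw 90.00 tilt 0.03 q6 -0.629 F [ 1.4754 -0.5645  2.2706] M [ 0.017  -0.0622  0.0291] j6 0.0006 w 0.0226
tool shift [ 0.      0.0001 -0.0008] turn z 1.8499521575360698e-05
```

View pics/g2.png

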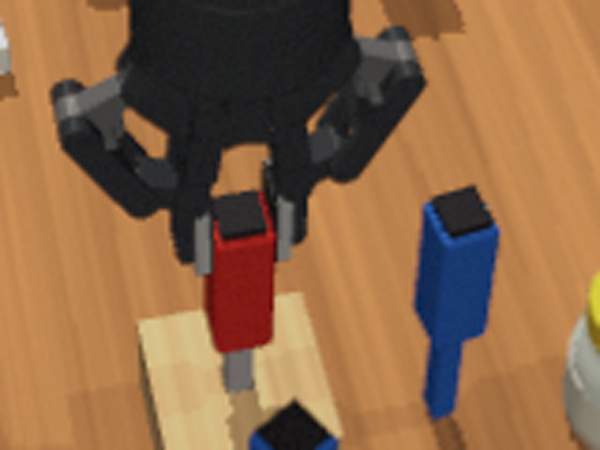

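The handle is gripped at a width of 22.6 mm. The pads end near (305,353) and (325,349), which is higher on the handle than I planned. I'll lift it and measure how the driver sits in the hand.

Emit:
{"fn": "apply_moves", "kwargs": {"commands": [[[0,0,-0.01],[0,0,0],-1],[[0,0,-0.02],[0,0,0],-1],[[0,0,-0.03],[0,0,0],-1],[[0,0,-0.03],[0,0,0],-1],[[0,0,-0.03],[0,0,0],-1],[[0,0,-0.03],[0,0,0],-1],[[0,0,-0.01],[0,0,0],-1]], "grip_force": 90}}

```text
time: 4.8
eef_pos: [0.5226, -0.2342, 0.2639]
eef_rot: [2.218, 2.218, 0.001]
ft_force: [0.1, -0.5, 0.6]
grip_width: 0.0223
```

Emit:
{"fn": "apply_moves", "kwargs": {"commands": [[[0.034,0.0135,0],[0,0,-0.1],-1],[[0.035,0.01,0],[0,0,-0.1],-1],[[0.036,0.006,0],[0,0,-0.1],-1],[[0.037,0.003,0],[0,0,-0.1],-1],[[0.037,-0.001,0],[0,0,-0.1],-1],[[0.037,-0.005,0],[0,0,-0.1],-1],[[0.036,-0.009,0],[0,0,-0.1],-1],[[0.034,-0.012,0],[0,0,-0.1],-1],[[0.033,-0.016,0],[0,0,-0.1],-1],[[0,0,0],[0,0,0],-1]]}}

```text
time: 5.8
eef_pos: [0.3972, 0.0291, 0.2587]
eef_rot: [-1.027, -2.966, 0.0]
ft_force: [1.0, 0.8, -0.9]
grip_width: 0.0221
```

```bash
python3 - <<'E'
from h import *
state((.657,.113,.25),142); f=env.grab_frame("top"); g=env.grab_frame("side");state((.657,.113,.25),142)
cv2.imwrite("pics/t3.png",f);cv2.imwrite("pics/s3.png",g)
z=lambda im,x,y,w,h:cv2.resize(im[y:y+h,x:x+w],(400,400),interpolation=cv2.INTER_CUBIC)
cv2.imwrite("pics/g3.png",np.hstack([z(f,230,120,130,130),z(g,270,70,140,140)]))
E
```

```text
t 5.80 p [0.3972 0.0291 0.2587] yaw 141.82 tilt 0.17 q6 -1.132 F [ 0.9681  0.7741 -0.9078] M [-0.0003 -0.0172  0.0276] j6 -0.7812 w 0.0221
tool shift [-0.1523  0.2266  0.008 ] turn z -0.0031938852012427525
t 5.90 p [0.4006 0.0275 0.2596] yaw 141.54 tilt 0.02 q6 -1.129 F [ 0.8932 -0.6813 -0.3348] M [ 0.0208 -0.0571  0.0056] j6 -0.1000 w 0.0219
tool shift [-0.1476  0.2264  0.0097] turn z -0.00804987032434793
```

View pics/g3.png

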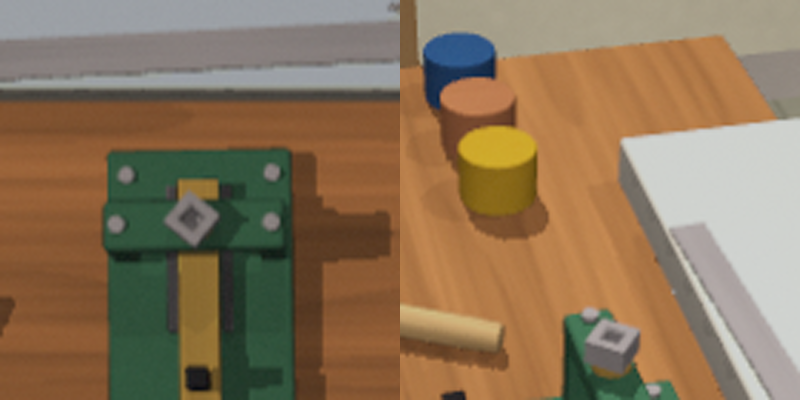

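I set the curve's sign wrong, so the arm stopped short at (0.40, 0.03), clear of everything. The view gives a clean look at the head, centred at about (292,191) in the top picture. Moving on to above the screw.

Emit:
{"fn": "apply_moves", "kwargs": {"commands": [[[-0.0246,0.0377,0],[0,0,-0.008],-1],[[-0.0246,0.0377,0],[0,0,0],-1],[[-0.0246,0.0377,0],[0,0,0],-1],[[-0.0246,0.0377,0],[0,0,0],-1],[[-0.0246,0.0377,0],[0,0,0],-1],[[-0.0246,0.0377,0],[0,0,0],-1],[[0,0,0],[0,0,0],-1],[[0,0,0],[0,0,0],-1]]}}

```text
time: 6.7
eef_pos: [0.6573, 0.1141, 0.2566]
eef_rot: [-1.022, -2.966, 0.003]
ft_force: [-0.6, 0.4, -0.7]
grip_width: 0.0222
```

```bash
python3 - <<'E'
from h import *
state((.657,.113,.25),142); f=env.grab_frame("top"); g=env.grab_frame("side");state((.657,.113,.25),142)
cv2.imwrite("pics/t4.png",f);cv2.imwrite("pics/s4.png",g)
z=lambda im,x,y,w,h:cv2.resize(im[y:y+h,x:x+w],(400,600),interpolation=cv2.INTER_CUBIC)
cv2.imwrite("pics/g4.png",np.hstack([z(f,250,130,80,120),z(g,305,105,80,120)]))
t=cv2.imread("pics/t3.png");h=cv2.cvtColor(t,cv2.COLOR_BGR2HSV)
k=np.zeros(t.shape[:2],np.uint8);k[178:203,280:306]=((h[...,1]<60)&(h[...,2]>90))[178:203,280:306]
c=max(cv2.findContours(k,cv2.RETR_EXTERNAL,cv2.CHAIN_APPROX_NONE)[0],key=cv2.contourArea)
H=cv2.convexHull(c);M=cv2.moments(H);ce=(M['m10']/M['m00'],M['m01']/M['m00']);print(ce,cv2.minAreaRect(c),onz("top",ce,.134))
E
```

```text
t 6.70 p [0.6573 0.1141 0.2566] yaw 141.97 tilt 0.26 q6 -0.913 F [-0.6066  0.4315 -0.7269] M [-0.0289 -0.0537 -0.0213] j6 0.0312 w 0.0222
tool shift [-0.0004 -0.001   0.0066] turn z -0.0005526539372458586
t 6.80 p [0.6564 0.1138 0.2592] yaw 141.96 tilt 0.08 q6 -0.913 F [-0.1333 -0.004  -0.3426] M [ 0.0352 -0.0297 -0.011 ] j6 0.0077 w 0.0224
tool shift [-0.001  -0.0003  0.0092] turn z -0.000673737356773462
(291.5884146341463, 190.66666666666666) ((291.5384826660156, 190.3076934814453), (13.506691932678223, 13.15587043762207), 37.87498474121094) [0.6569 0.1132 0.134 ]
```

View pics/g4.png

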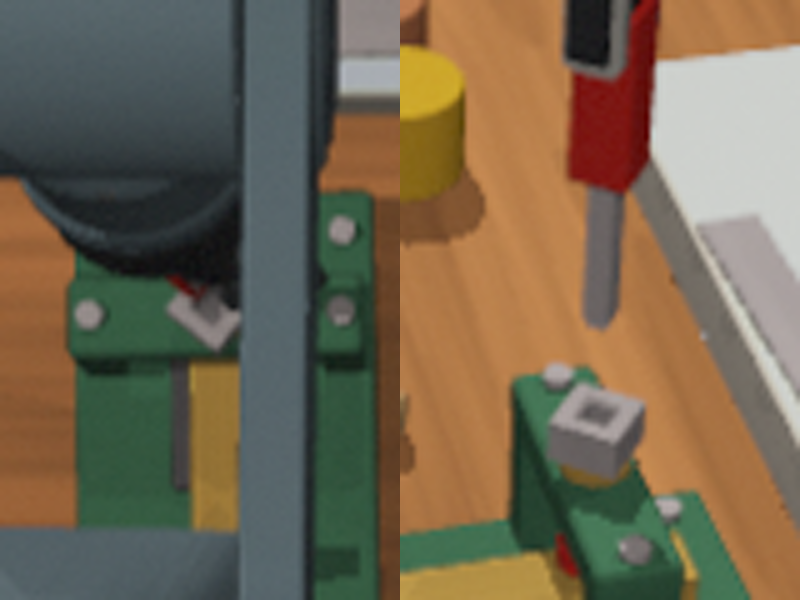

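In the side crop the tip is at about (344.8,170), right above the socket mouth at (345,186.8). The pads end about 23 px above the handle's lower edge.

```bash
python3 - <<'E'
from h import *
for z in(.126,.13,.134,.138,.15,.155,.16,.165,.17,.175):print(z,proj("side",[(.6566,.1132,z)]))
print("shank up65/grip105 if tip .165",proj("side",[(.6566,.1132,.23),(.6566,.1132,.259)]))
# triangulate socket: side mouth with top-view head centre
print(tri((291.59,190.67),(345,186.8)))
o,d=ray("side",(345,186.8))
for z in(.128,.131,.134):print(onz("side",(345,186.8),z),onz("top",(291.59,190.67),z))
E
```

```text
0.126 [[342.5779 189.9237]]
0.13 [[342.6624 188.2599]]
0.134 [[342.7473 186.5874]]
0.138 [[342.8328 184.9061]]
0.15 [[343.092  179.8084]]
0.155 [[343.2014 177.6604]]
0.16 [[343.3115 175.4979]]
0.165 [[343.4224 173.3208]]
0.17 [[343.534  171.1291]]
0.175 [[343.6465 168.9224]]
shank up65/grip105 if tip .165 [[344.9399 143.6196]
 [345.6663 129.4649]]
(array([0.659 , 0.1129, 0.133 ]), np.float64(0.003868662378646522))
[0.6629 0.1192 0.128 ] [0.6579 0.1135 0.128 ]
[0.6618 0.1154 0.131 ] [0.6574 0.1134 0.131 ]
[0.6606 0.1116 0.134 ] [0.6569 0.1132 0.134 ]
```

```bash
python3 - <<'E'
from h import *
g=cv2.imread("pics/s4.png");h=cv2.cvtColor(g,cv2.COLOR_BGR2HSV)
print("S");print(h[148:172:3,338:352,1]);
print("V head");print(h[179:202,333:357,2])
print("S head");print(h[179:202:2,333:357,1])
E
```

```text
S
[[148 148 149 152  77  17  17  19  17  19  24  69 146 151]
 [150 150 148 150  85  17  17  19  17  19  20 101 145 154]
 [151 149 150 135  67  17  19  17  12  17  21 128 150 155]
 [150 149 148 135  67  19  17  17  17  20  21 132 151 152]
 [151 150 150 120  51  20  19  19  15  14  22 143 153 154]
 [147 152 150 102  36  15  17  17  18  21  74 145 152 155]
 [150 148 149 102  34  17  19  17  19  21  90 147 155 154]
 [151 155 150 140  81  23  17  15  42 132 146 149 151 152]]
V head
[[148 172 177 177 177 177 150 124 117 118 115 174 195 196 194 191 190 189
  191 190 188 184 183 178]
 [128 157 168 169 169 163 131 119 118 117 110 122 187 197 194 192 189 189
  190 190 189 189 183 179]
 [ 99 105 132 136 134 102  97 124 134 130 122 118 171 194 196 193 190 189
  189 191 190 188 184 181]
 [107  89  94  96  92  84 104 148 168 158 143 135 136 185 193 195 192 190
  189 190 191 188 189 183]
 [116  96  90  91  92 100 146 168 171 166 164 167 172 174 184 188 188 189
  188 189 191 189 188 184]
 [118 118 119 118 123 144 166 171 167 151 152 159 163 168 173 172 174 181
  181 184 186 189 189 188]
 [119 118 11
[... 2225 characters left out ...]
69  13  16  14  15  14  16  16  16  16  19  16  17  16  15  15  16
   17  18  75 146 151 149]
 [104  60   8  17  17  18  18  15  16  16  16  15  16  16  15  15  16  18
   19  16  90 144 151 153]
 [106  60  13  15  15  17  20  20  18  18  17  17  20  18  18  16  21  16
   19  63 136 148 150 149]
 [106  29  15  17  15  15  20  20  18  15  18  20  18  18  20  18  13  16
   88 143 150 147 150 150]
 [115  87  84  43  30  43  29  20  18  18  15  18  15  15  20  15  44 109
   73 123 150 150 148 150]
 [108 104 109 102 104 164 166 169 141  90  58  46  32  27  21  69 145 138
   82 108 145 148 151 151]
 [117 106 109 120 113  79 110 147 149 148 157 155 152 154 120  97  87 112
  108 111 107 147 148 149]]
```

Emit:
{"fn": "apply_moves", "kwargs": {"commands": [[[-0.0007,-0.0004,0.015],[0,0,0],-1],[[0,0,0.015],[0,0,0],-1],[[0,0,0.005],[0,0,0],-1],[[0,0,0.002],[0,0,0],-1],[[0,0,0.002],[0,0,0],-1],[[0,0,0.002],[0,0,0],-1]]}}

```text
time: 7.4
eef_pos: [0.6572, 0.1137, 0.2195]
eef_rot: [1.022, 2.97, 0.001]
ft_force: [0.3, 0.6, -1.0]
grip_width: 0.0219
```

Emit:
{"fn": "apply_moves", "kwargs": {"commands": [[[0,0,0.002],[0,0,0],-1],[[0,0,0],[0,0,0],-1]]}}

```text
time: 7.6
eef_pos: [0.6569, 0.1137, 0.2169]
eef_rot: [-1.022, -2.971, 0.0]
ft_force: [0.1, 0.0, -1.5]
grip_width: 0.0222
```

```bash
python3 - <<'E'
from h import *
for i in range(3): state((.657,.1132,.205),142); g=env.grab_frame("side")
cv2.imwrite("pics/s5.png",g)
z=lambda im,x,y,w,h:cv2.resize(im[y:y+h,x:x+w],(600,600),interpolation=cv2.INTER_CUBIC)
cv2.imwrite("pics/g5.png",z(g,305,130,80,80))
E
```

```text
t 7.60 p [0.6569 0.1137 0.2169] yaw 142.03 tilt 0.00 q6 -0.914 F [ 0.1174  0.0211 -1.5313] M [-0.0067 -0.0077  0.0045] j6 0.0001 w 0.0222
tool shift [-0.0004 -0.0004  0.0119] turn z 0.00048563793221114576
t 7.65 p [0.657  0.1137 0.217 ] yaw 142.03 tilt 0.00 q6 -0.914 F [ 0.3058 -0.2596 -0.4495] M [0.0106 0.0189 0.0167] j6 0.0001 w 0.0222
tool shift [-0.0003 -0.0004  0.012 ] turn z 0.0005170821839428256
t 7.70 p [0.6571 0.1137 0.2172] yaw 142.03 tilt 0.02 q6 -0.914 F [0.3918 0.0934 0.0634] M [-0.0165  0.0433  0.0559] j6 0.0001 w 0.0226
tool shift [-0.0002 -0.0004  0.0122] turn z 0.0004784573036979355
```

View pics/g5.png

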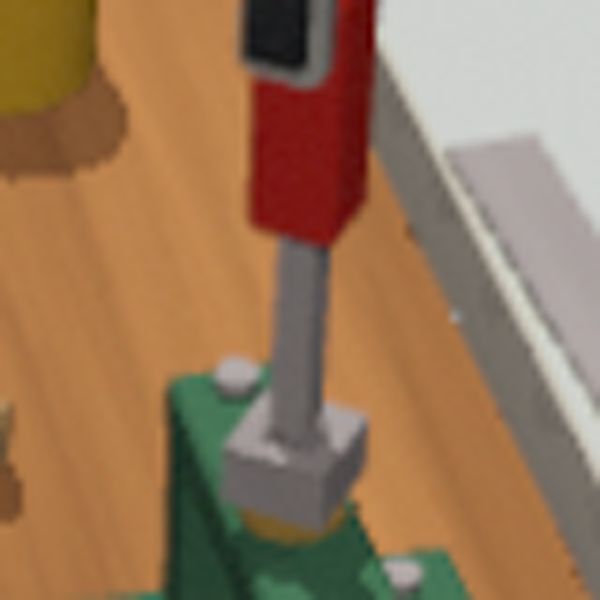

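The tip is at the socket mouth, near crop (298,435), with no contact force. I'll continue down.

Emit:
{"fn": "apply_moves", "kwargs": {"commands": [[[-0.0002,-0.0002,0.002],[0,0,0],-1],[[0,0,0.002],[0,0,0],-1]]}}

```text
time: 7.95
eef_pos: [0.6572, 0.1133, 0.2133]
eef_rot: [1.022, 2.97, 0.0]
ft_force: [-1.0, -0.6, -0.9]
grip_width: 0.022
```

Emit:
{"fn": "apply_moves", "kwargs": {"commands": [[[0,0,0.002],[0,0,0],-1],[[0,0,0.001],[0,0,0],-1]]}}

```text
time: 8.15
eef_pos: [0.6569, 0.1133, 0.2096]
eef_rot: [-1.022, -2.97, 0.0]
ft_force: [-0.7, -0.3, -0.9]
grip_width: 0.0223
```

Emit:
{"fn": "apply_moves", "kwargs": {"commands": [[[0,0,0.0015],[0,0,0],-1],[[0,0,0],[0,0,0],-1]]}}

```text
time: 8.35
eef_pos: [0.6569, 0.1133, 0.2081]
eef_rot: [-1.022, -2.97, 0.0]
ft_force: [1.2, 0.1, -3.0]
grip_width: 0.0219
```

Emit:
{"fn": "apply_moves", "kwargs": {"commands": [[[0,0,0.0015],[0,0,0],-1],[[0,0,0],[0,0,0],-1]]}}

```text
time: 8.55
eef_pos: [0.6569, 0.1134, 0.2068]
eef_rot: [-1.022, -2.97, 0.0]
ft_force: [-0.2, -0.8, -2.3]
grip_width: 0.0221
```

```bash
python3 - <<'E'
from h import *
for i in range(4): state((.657,.1132,.205),142); g=env.grab_frame("side")
E
```

```text
t 8.55 p [0.6569 0.1134 0.2068] yaw 142.02 tilt 0.02 q6 -0.915 F [-0.2006 -0.8405 -2.2843] M [-0.1947 -0.0134  0.0417] j6 -0.0044 w 0.0221
tool shift [-0.0002 -0.0001  0.0018] turn z 0.0003788144657397498
t 8.60 p [0.6569 0.1134 0.2068] yaw 142.02 tilt 0.02 q6 -0.915 F [-0.5392 -0.3792 -1.7578] M [-0.2002  0.0485 -0.0611] j6 -0.0051 w 0.0221
tool shift [-0.0002 -0.0001  0.0018] turn z 0.00041018969435874074
t 8.65 p [0.6569 0.1134 0.2068] yaw 142.02 tilt 0.02 q6 -0.915 F [-0.2968 -0.7993 -2.0317] M [-0.1871  0.0237  0.023 ] j6 -0.0051 w 0.0221
tool shift [-0.0002 -0.0001  0.0018] turn z 0.0004242085784721695
t 8.70 p [0.6569 0.1133 0.2069] yaw 142.02 tilt 0.02 q6 -0.915 F [-0.0071 -0.6914 -1.973 ] M [-0.2463  0.0434 -0.0071] j6 -0.0053 w 0.0220
tool shift [-0.0002 -0.0001  0.0019] turn z 0.00041964505316923335
```

Emit:
{"fn": "apply_moves", "kwargs": {"commands": [[[-0.0002,-0.0003,0.0015],[0,0,0],-1],[[0,0,0],[0,0,0],-1]]}}

```text
time: 8.95
eef_pos: [0.6569, 0.1132, 0.2053]
eef_rot: [-1.022, -2.97, -0.0]
ft_force: [0.5, 0.2, -0.7]
grip_width: 0.0221
```

Emit:
{"fn": "apply_moves", "kwargs": {"commands": [[[0,0,0.0015],[0,0,0],-1],[[0,0,0],[0,0,0],-1]]}}

```text
time: 9.15
eef_pos: [0.6572, 0.1131, 0.2047]
eef_rot: [1.022, 2.97, 0.0]
ft_force: [-0.2, 0.1, 2.6]
grip_width: 0.0221
```

```bash
python3 - <<'E'
from h import *
for i in range(3): state((.657,.1132,.205),142); g=env.grab_frame("side")
E
```

```text
t 9.15 p [0.6572 0.1131 0.2047] yaw 142.03 tilt 0.05 q6 -0.915 F [-0.1944  0.1426  2.5996] M [-0.0625  0.183   0.0028] j6 -0.0070 w 0.0221
tool shift [ 0.0002 -0.     -0.0003] turn z 0.0004688957331334359
t 9.20 p [0.6572 0.1131 0.2047] yaw 142.02 tilt 0.05 q6 -0.915 F [-1.2175  0.1387  2.493 ] M [-0.0958  0.2523 -0.0186] j6 -0.0072 w 0.0220
tool shift [ 0.0003 -0.     -0.0003] turn z 0.0004234720090991343
t 9.25 p [0.6572 0.1131 0.2046] yaw 142.02 tilt 0.05 q6 -0.915 F [-0.5958 -0.7288  3.6745] M [-0.1419  0.295  -0.0408] j6 -0.0070 w 0.0222
tool shift [ 0.0003 -0.0001 -0.0004] turn z 0.0004312271530079986
```

The force jumped to +3.5 N, so the driver has bottomed in the socket. I'll back off 1.5 mm and start turning clockwise.

Emit:
{"fn": "apply_moves", "kwargs": {"commands": [[[0,0,-0.0015],[0,0,0],-1],[[0,0,0],[0,0,0.03],-1],[[0,0,0],[0,0,0.03],-1],[[0,0,0],[0,0,0.03],-1],[[0,0,0],[0,0,0.03],-1]]}}

```text
time: 9.8
eef_pos: [0.6569, 0.1129, 0.2049]
eef_rot: [-1.2, -2.903, 0.001]
ft_force: [-0.1, -0.7, -1.3]
grip_width: 0.0221
```

```bash
python3 - <<'E'
from h import *
for i in range(2): state(); g=env.grab_frame("side")
E
```

```text
t 9.80 p [0.6569 0.1129 0.2049] yaw 135.08 tilt 0.03 q6 -0.794 F [-0.142  -0.7397 -1.2857] M [-0.2436 -0.0855  0.0048] j6 -0.3937 w 0.0221
t 9.85 p [0.6569 0.1129 0.2049] yaw 134.99 tilt 0.03 q6 -0.793 F [ 1.1398 -0.3317 -1.3588] M [-0.2013 -0.1112  0.0531] j6 -0.1148 w 0.0219
```

Emit:
{"fn": "apply_moves", "kwargs": {"commands": [[[0,0,0],[0,0,0.03],-1],[[0,0,0],[0,0,0.03],-1],[[0,0,0],[0,0,0.03],-1],[[0,0,0.0001],[0,0,0.03],-1]]}}

```text
time: 10.3
eef_pos: [0.657, 0.1129, 0.2049]
eef_rot: [-1.372, -2.826, 0.001]
ft_force: [1.6, -1.7, -2.3]
grip_width: 0.0218
```

```bash
python3 - <<'E'
from h import *
for i in range(3): state(); g=env.grab_frame("side")
E
```

```text
t 10.30 p [0.657  0.1129 0.2049] yaw 128.22 tilt 0.02 q6 -0.675 F [ 1.6075 -1.6528 -2.3393] M [-0.234  -0.2233 -0.0092] j6 -0.3738 w 0.0218
t 10.35 p [0.657  0.1129 0.205 ] yaw 128.13 tilt 0.01 q6 -0.673 F [ 1.5557 -0.7677 -2.2328] M [-0.2232 -0.2378  0.008 ] j6 -0.1271 w 0.0223
t 10.40 p [0.6569 0.1129 0.205 ] yaw 128.26 tilt 0.02 q6 -0.675 F [ 2.3221 -1.6303 -1.7743] M [-0.3088 -0.2127  0.0153] j6 0.3177 w 0.0221
```

Emit:
{"fn": "apply_moves", "kwargs": {"commands": [[[0,0,0.0001],[0,0,0.03],-1],[[0,0,0.0001],[0,0,0.03],-1],[[0,0,0.0001],[0,0,0.03],-1],[[0,0,0.0001],[0,0,0.03],-1],[[0,0,0.0001],[0,0,0.03],-1],[[0,0,0],[0,0,0],-1],[[0,0,0],[0,0,0],-1]]}}

```text
time: 11.15
eef_pos: [0.657, 0.1131, 0.2048]
eef_rot: [-1.578, -2.716, -0.0]
ft_force: [0.5, -1.0, -5.4]
grip_width: 0.0222
```

```bash
cat > m.py <<'E'
from h import *
import sys
n=int(sys.argv[1]);L=[]
for i in range(n):
    s=env.read_state();R=cv2.Rodrigues(np.array(s["eef_rot"]))[0]
    L.append(np.r_[np.unwrap([np.arctan2(R[1,0],R[0,0])]),s["q"][5],s["joint_torque"][5],s["wrist_torque"],s["ft_force"],s["eef_pos"]])
    if i<n-1: g=env.grab_frame("side")
L=np.array(L);print("j6",L[:,2],"Mz",L[:,5]);print("t %.2f yaw %.4f q6 %.4f j6 %.4f"%(s["time"],*L[:,:3].mean(0)),"M",L[:,3:6].mean(0),"sd %.3f"%(L[:,5].std()),"F",L[:,6:9].mean(0),"p",L[:,9:].mean(0))
E
python3 m.py 8
```

```text
j6 [0.0675 0.0345 0.0235 0.0203 0.0198 0.02   0.0203 0.0206] Mz [-0.0375  0.0156 -0.0175  0.0127  0.0111 -0.0034  0.0403  0.0254]
t 11.50 yaw 2.0889 q6 -0.5254 j6 0.0283 M [-0.2505 -0.4529  0.0058] sd 0.023 F [ 1.2841 -0.8273 -4.1677] p [0.657  0.1131 0.2049]
```

Emit:
{"fn": "apply_moves", "kwargs": {"commands": [[[0,0,0.0003],[0,0,0.03],-1],[[0,0,0.0002],[0,0,0.03],-1],[[0,0,0.0001],[0,0,0.03],-1],[[0,0,0.0001],[0,0,0.03],-1],[[0,0,0.0001],[0,0,0.03],-1],[[0,0,0],[0,0,0],-1],[[0,0,0],[0,0,0],-1],[[0,0,0],[0,0,0],-1],[[0,0,0],[0,0,0],-1]]}}

```text
time: 12.4
eef_pos: [0.6571, 0.1131, 0.2043]
eef_rot: [1.777, 2.59, 0.0]
ft_force: [1.4, -0.1, -0.6]
grip_width: 0.0223
```

```bash
python3 m.py 3
```

```text
j6 [0.0156 0.0158 0.0162] Mz [0.0273 0.0852 0.0391]
t 12.50 yaw 1.9389 q6 -0.3753 j6 0.0159 M [-0.1425 -0.524   0.0505] sd 0.025 F [ 2.0009 -0.2176 -0.8269] p [0.6571 0.1131 0.2043]
```

Emit:
{"fn": "apply_moves", "kwargs": {"commands": [[[0,0,0.0002],[0,0,0.03],-1],[[0,0,0.0001],[0,0,0.03],-1],[[0,0,0.0001],[0,0,0.03],-1],[[0,0,0.0001],[0,0,0.03],-1],[[0,0,0.0001],[0,0,0.03],-1],[[0,0,0],[0,0,0],-1],[[0,0,0],[0,0,0],-1],[[0,0,0],[0,0,0],-1],[[0,0,0],[0,0,0],-1]]}}

```text
time: 13.4
eef_pos: [0.6571, 0.1131, 0.2037]
eef_rot: [1.966, 2.45, 0.001]
ft_force: [2.7, -0.4, 0.7]
grip_width: 0.0223
```

```bash
python3 m.py 3
```

```text
j6 [0.0171 0.018  0.0189] Mz [0.0099 0.0402 0.0318]
t 13.50 yaw 1.7889 q6 -0.2254 j6 0.0180 M [-0.0993 -0.7861  0.0273] sd 0.013 F [ 2.752  -0.3827  1.5356] p [0.6571 0.113  0.2037]
```

Emit:
{"fn": "apply_moves", "kwargs": {"commands": [[[-0.0001,0.0004,0],[0,0,0.03],-1],[[0,0,0.0001],[0,0,0.03],-1],[[0,0,0],[0,0,0.03],-1],[[0,0,0.0001],[0,0,0.03],-1],[[0,0,0.0001],[0,0,0.03],-1],[[0,0,0],[0,0,0],-1],[[0,0,0],[0,0,0],-1],[[0,0,0],[0,0,0],-1],[[0,0,0],[0,0,0],-1]]}}

```text
time: 14.4
eef_pos: [0.6574, 0.113, 0.2031]
eef_rot: [-2.144, -2.296, -0.0]
ft_force: [2.8, -0.9, 0.3]
grip_width: 0.022
```

```bash
python3 m.py 3
```

```text
j6 [0.0129 0.013  0.0133] Mz [0.0209 0.0114 0.0089]
t 14.50 yaw 1.6389 q6 -0.0754 j6 0.0130 M [-0.0873 -0.8086  0.0137] sd 0.005 F [ 3.006  -0.5746  0.4182] p [0.6574 0.113  0.2032]
```

Emit:
{"fn": "apply_moves", "kwargs": {"commands": [[[0,0,0.0001],[0,0,0.03],-1],[[0,0,0.0001],[0,0,0.03],-1],[[0,0,0],[0,0,0.03],-1],[[0,0,0.0001],[0,0,0.03],-1],[[0,0,0.0001],[0,0,0.03],-1],[[0,0,0],[0,0,0],-1],[[0,0,0],[0,0,0],-1],[[0,0,0],[0,0,0],-1],[[0,0,0],[0,0,0],-1]]}}

```text
time: 15.4
eef_pos: [0.6574, 0.113, 0.2028]
eef_rot: [2.31, 2.129, 0.0]
ft_force: [3.7, -0.8, -1.0]
grip_width: 0.0222
```

```bash
python3 m.py 3
```

```text
j6 [0.0159 0.0161 0.0164] Mz [-0.0211  0.0064  0.0438]
t 15.50 yaw 1.4889 q6 0.0746 j6 0.0161 M [-0.1368 -1.0792  0.0097] sd 0.027 F [ 3.6292 -0.263  -0.5907] p [0.6574 0.113  0.2027]
```

Emit:
{"fn": "apply_moves", "kwargs": {"commands": [[[0,0.0008,0],[0,0,0],-1],[[0,0,0],[0,0,0],-1],[[0,0,0],[0,0,0],-1]]}}

```text
time: 15.8
eef_pos: [0.6579, 0.113, 0.2027]
eef_rot: [-2.31, -2.128, 0.001]
ft_force: [2.2, -1.0, 0.9]
grip_width: 0.0222
```

```bash
python3 m.py 3; python3 - <<'E'
from h import *
g=env.grab_frame("side");cv2.imwrite("pics/s6.png",g)
z=lambda im,x,y,w,h:cv2.resize(im[y:y+h,x:x+w],(400,600),interpolation=cv2.INTER_CUBIC)
cv2.imwrite("pics/g6.png",np.hstack([z(cv2.imread("pics/s5.png"),315,145,60,90),z(g,315,145,60,90)]))
E
```

```text
j6 [0.014  0.0139 0.0138] Mz [-0.0144 -0.0355  0.0313]
t 15.90 yaw 1.4888 q6 0.0747 j6 0.0139 M [-0.0744 -0.5193 -0.0062] sd 0.028 F [ 2.2718 -0.77    0.841 ] p [0.6579 0.113  0.2027]
```

View pics/g6.png

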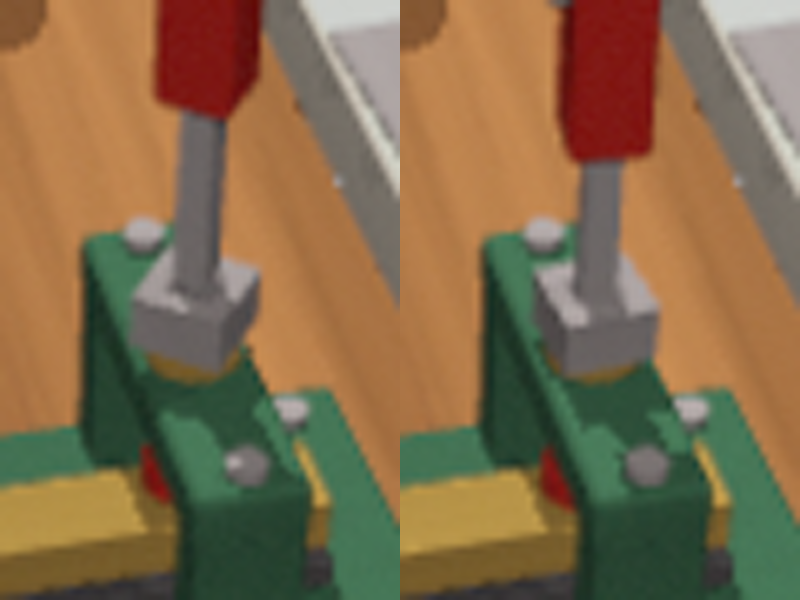

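The driver is well in the socket (right panel, shank at about (598,290)). The head has turned with it and sunk a little. Continuing in steps.

Emit:
{"fn": "apply_moves", "kwargs": {"commands": [[[0,0.0006,0.0001],[0,0,0.03],-1],[[0,0,0.0001],[0,0,0.03],-1],[[0,0,0],[0,0,0.03],-1],[[0,0,0.0001],[0,0,0.03],-1],[[0,0,0.0001],[0,0,0.03],-1],[[0,0,0],[0,0,0],-1],[[0,0,0],[0,0,0],-1],[[0,0,0],[0,0,0],-1],[[0,0,0],[0,0,0],-1]]}}

```text
time: 16.85
eef_pos: [0.6586, 0.1129, 0.2022]
eef_rot: [-2.463, -1.949, 0.001]
ft_force: [-0.6, -0.7, 0.0]
grip_width: 0.022
```

```bash
python3 m.py 3
```

```text
j6 [0.0078 0.0078 0.0081] Mz [0.0357 0.0086 0.022 ]
t 16.95 yaw 1.3389 q6 0.2245 j6 0.0079 M [-0.0485  0.0214  0.0221] sd 0.011 F [-0.437  -0.83    0.2619] p [0.6586 0.1129 0.2022]
```

Emit:
{"fn": "apply_moves", "kwargs": {"commands": [[[0,0.0003,0.0001],[0,0,0.03],-1],[[0,0,0.0001],[0,0,0.03],-1],[[0,0,0],[0,0,0.03],-1],[[0,0,0.0001],[0,0,0.03],-1],[[0,0,0.0001],[0,0,0.03],-1],[[0,0,0],[0,0,0],-1],[[0,0,0],[0,0,0],-1],[[0,0,0],[0,0,0],-1],[[0,0,0],[0,0,0],-1]]}}

```text
time: 17.85
eef_pos: [0.659, 0.1128, 0.2018]
eef_rot: [-2.603, -1.759, 0.0]
ft_force: [-1.7, -0.0, -1.7]
grip_width: 0.0226
```

```bash
python3 m.py 3
```

```text
j6 [0.0088 0.0088 0.0093] Mz [ 0.0263  0.0582 -0.0004]
t 17.95 yaw 1.1889 q6 0.3744 j6 0.0090 M [-0.0059  0.1998  0.028 ] sd 0.024 F [-1.4597 -0.2012 -1.3822] p [0.659  0.1129 0.2018]
```

Emit:
{"fn": "apply_moves", "kwargs": {"commands": [[[0,0,0.0001],[0,0,0.03],-1],[[0,0,0.0001],[0,0,0.03],-1],[[0,0,0],[0,0,0.03],-1],[[0,0,0.0001],[0,0,0.03],-1],[[0,0,0.0001],[0,0,0.03],-1],[[0,0,0],[0,0,0],-1],[[0,0,0],[0,0,0],-1],[[0,0,0],[0,0,0],-1],[[0,0,0],[0,0,0],-1]]}}

```text
time: 18.85
eef_pos: [0.659, 0.1128, 0.2015]
eef_rot: [-2.727, -1.559, 0.0]
ft_force: [-0.1, -0.3, -3.8]
grip_width: 0.0228
```

```bash
python3 m.py 3
```

```text
j6 [0.0177 0.0176 0.0179] Mz [0.0493 0.0252 0.0138]
t 18.95 yaw 1.0389 q6 0.5244 j6 0.0177 M [-0.0768 -0.0317  0.0294] sd 0.015 F [-0.0542 -0.3565 -3.3774] p [0.659  0.1128 0.2015]
```

Emit:
{"fn": "apply_moves", "kwargs": {"commands": [[[0,0,0.0001],[0,0,0.03],-1],[[0,0,0.0001],[0,0,0.03],-1],[[0,0,0],[0,0,0.03],-1],[[0,0,0.0001],[0,0,0.03],-1],[[0,0,0],[0,0,0],-1],[[0,0,0],[0,0,0],-1],[[0,0,0],[0,0,0],-1],[[0,0,0],[0,0,0],-1]]}}

```text
time: 19.75
eef_pos: [0.6591, 0.1128, 0.2012]
eef_rot: [2.816, 1.393, -0.0]
ft_force: [1.6, -1.4, -4.8]
grip_width: 0.0221
```

```bash
python3 m.py 3
```

```text
j6 [0.0347 0.0348 0.0351] Mz [0.0079 0.052  0.0574]
t 19.85 yaw 0.9189 q6 0.6444 j6 0.0349 M [-0.2032 -0.148   0.0391] sd 0.022 F [ 1.5176 -1.3098 -4.2822] p [0.6591 0.1128 0.2012]
```

Emit:
{"fn": "apply_moves", "kwargs": {"commands": [[[0,0,0.0005],[0,0,0.02],-1],[[0,0,0.0001],[0,0,0.02],-1],[[0,0,0],[0,0,0.02],-1],[[0,0,0],[0,0,0],-1],[[0,0,0],[0,0,0],-1],[[0,0,0],[0,0,0],-1],[[0,0,0],[0,0,0],-1]]}}

```text
time: 20.55
eef_pos: [0.6592, 0.1128, 0.201]
eef_rot: [2.856, 1.308, 0.001]
ft_force: [-0.1, -1.1, -0.3]
grip_width: 0.0219
```

```bash
python3 m.py 4
```

```text
j6 [0.0456 0.0457 0.0459 0.0461] Mz [0.0381 0.0112 0.0618 0.0201]
t 20.70 yaw 0.8588 q6 0.7044 j6 0.0458 M [-0.2888 -0.0529  0.0328] sd 0.019 F [ 0.0541 -0.8185 -0.1324] p [0.6592 0.1128 0.201 ]
```

Torque is rising steadily, 0.018 to 0.035 to 0.046 N·m, at about 0.18 N·m/rad. That puts contact near q6≈0.52 and the nip at about 4 N. I'll unwind within the driver's play, release and retreat upward.

Emit:
{"fn": "apply_moves", "kwargs": {"commands": [[[0,0,0],[0,0,-0.03],-1],[[0,0,0],[0,0,-0.03],-1],[[0,0,0],[0,0,0],-1],[[0,0,0],[0,0,0],-1],[[0,0,0],[0,0,0],-0.3],[[0,0,0],[0,0,0],-0.1],[[0,0,0],[0,0,0],0.2],[[0,0,0],[0,0,0],0.5],[[0,0,0],[0,0,0],0.5]]}}

```text
time: 21.6
eef_pos: [0.6591, 0.1129, 0.2007]
eef_rot: [-2.816, -1.393, -0.0]
ft_force: [-0.7, -0.0, -0.4]
grip_width: 0.0641
```

```bash
python3 m.py 2;python3 - <<'E'
from h import *
g=env.grab_frame("side");cv2.imwrite("pics/s7.png",g)
z=lambda im,x,y,w,h:cv2.resize(im[y:y+h,x:x+w],(600,600),interpolation=cv2.INTER_CUBIC)
cv2.imwrite("pics/g7.png",z(g,285,90,120,120))
E
```

```text
j6 [0.0004 0.0003] Mz [-0.0282  0.0147]
t 21.65 yaw 0.9188 q6 0.6445 j6 0.0004 M [-0.0027  0.0338 -0.0067] sd 0.021 F [-0.0144  0.1144 -0.2239] p [0.6591 0.1129 0.2007]
```

View pics/g7.png

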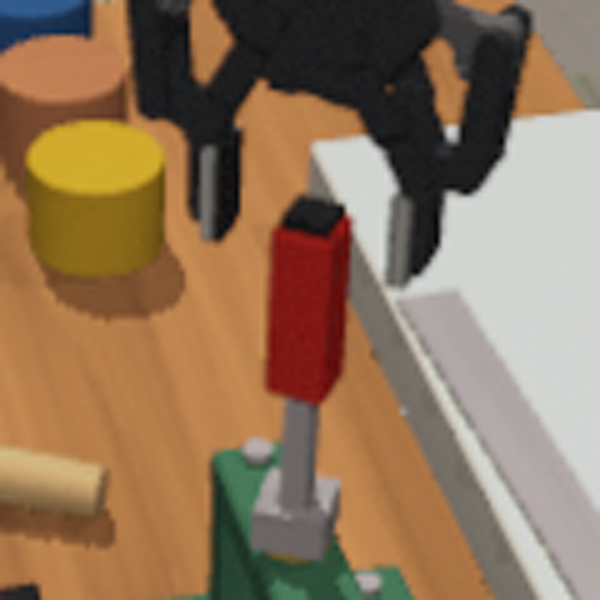

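The driver stands free and upright in the socket, with the fingers clear of it. Now up, turn, and over to the block handle.

Emit:
{"fn": "apply_moves", "kwargs": {"commands": [[[0,0,-0.01],[0,0,0],0.5],[[0,0,-0.025],[0,0,0],0.5],[[0,0,-0.03],[0,0,0],0.5],[[0,0,-0.03],[0,0,0],0.5],[[0,0,0],[0,0,0.15],0.5],[[0,0,0],[0,0,0.15],0.5],[[0,0,0],[0,0,0.15],0.5],[[0,0,0],[0,0,0.15],0.5],[[0,0,0],[0,0,0.15],0.5],[[0,0,0],[0,0,0.14],0.5]]}}

```text
time: 22.7
eef_pos: [0.6592, 0.1128, 0.2967]
eef_rot: [-3.141, -0.036, -0.001]
ft_force: [0.1, 0.1, -0.1]
grip_width: 0.0644
```

```bash
python3 - <<'E'
from h import *
state((.548,.1095,.29),1.5);env.grab_frame("side");env.grab_frame("side");state((.548,.1095,.29),1.5)
E
```

```text
t 22.70 p [0.6592 0.1128 0.2967] yaw 1.30 tilt 0.05 q6 1.541 F [ 0.1227  0.0822 -0.1362] M [ 0.0509  0.0104 -0.0466] j6 -1.7678 w 0.0644
tool shift [-0.1113  0.0008  0.0066] turn z -0.0034886520813985212
t 22.80 p [0.6592 0.1128 0.2966] yaw 1.58 tilt 0.05 q6 1.536 F [-1.1323 -1.2349 -0.8513] M [0.0089 0.0112 0.0015] j6 1.4858 w 0.0644
tool shift [-0.1113  0.0003  0.0065] turn z 0.001376905489145848
```

Emit:
{"fn": "apply_moves", "kwargs": {"commands": [[[-0.028,0,0],[0,0,0],0.5],[[-0.028,0,0],[0,0,0],0.5],[[-0.028,0.0005,0],[0,0,0],0.5],[[-0.027,0,0],[0,0,0],0.5],[[0,0,0.03],[0,0,0],0.5],[[0,0,0.04],[0,0,0],0.5],[[0,0,0.04],[0,0,0],0.5],[[0,0,0.04],[0,0,0],0.5],[[0,0,0.02],[0,0,0],0.5],[[0,0,0],[0,0,0],0.5]]}}

```text
time: 23.8
eef_pos: [0.5455, 0.1092, 0.1225]
eef_rot: [-3.141, -0.051, 0.01]
ft_force: [-0.3, 0.8, 0.5]
grip_width: 0.0641
```

```bash
python3 - <<'E'
from h import *
g=env.grab_frame("side");f=env.grab_frame("top");s=state((.548,.1095,.068),1.5);cv2.imwrite("pics/s8.png",g);cv2.imwrite("pics/t8.png",f)
z=lambda im,x,y,w,h:cv2.resize(im[y:y+h,x:x+w],(400,400),interpolation=cv2.INTER_CUBIC)
cv2.imwrite("pics/g8.png",np.hstack([z(f,230,140,130,130),z(g,235,100,150,150)]))
E
```

```text
t 23.90 p [0.5487 0.1091 0.1267] yaw 1.77 tilt 0.05 q6 1.524 F [-0.1373 -0.0192 -1.3543] M [ 0.0188 -0.046   0.021 ] j6 -0.0341 w 0.0638
tool shift [-0.0008 -0.0004  0.0587] turn z 0.004757140792138668
```

View pics/g8.png

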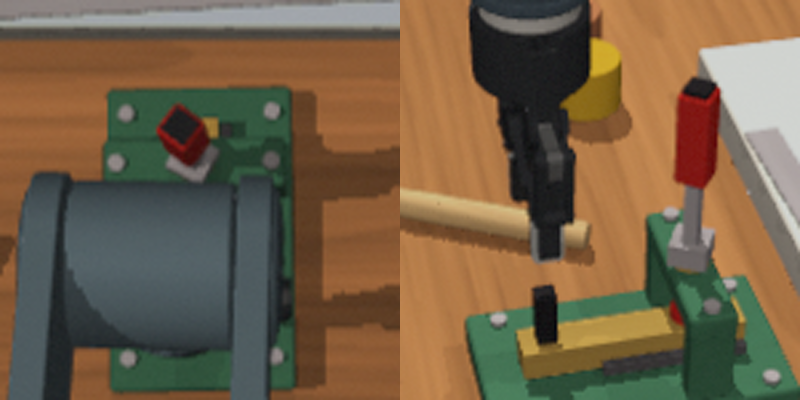

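The fingers are centred above the black block handle at crop (545,300), and the driver is clear of the arm. Descending and gripping lightly.

Emit:
{"fn": "apply_moves", "kwargs": {"commands": [[[0,0,0.02],[0,0,0],0.3],[[0,0,0.02],[0,0,0],0.3],[[0,0,0.015],[0,0,0],0.3],[[0,0,0.003],[0,0,0],0.3],[[0,0,0],[0,0,0],0],[[0,0,0],[0,0,0],-0.2],[[0,0,0],[0,0,0],-0.4],[[0,0,0],[0,0,0],-0.5],[[0,0,0],[0,0,0],-0.6],[[0,0,0],[0,0,0],-0.7]], "grip_force": 25}}

```text
time: 24.9
eef_pos: [0.5484, 0.1093, 0.0682]
eef_rot: [-3.141, -0.045, -0.001]
ft_force: [-0.4, 0.8, 2.3]
grip_width: 0.0146
```

Emit:
{"fn": "apply_moves", "kwargs": {"commands": [[[0,0,0],[0,0,0],-1],[[0,0,0],[0,0,0],-1],[[0,0,0],[0,0,0],-1]]}}

```text
time: 25.2
eef_pos: [0.5484, 0.1093, 0.0682]
eef_rot: [-3.141, -0.045, -0.001]
ft_force: [-0.6, 0.8, 5.2]
grip_width: 0.0147
```

```bash
python3 m.py 4; python3 -c "from h import *;state((.548,.1095,.068),1.5)"
```

```text
j6 [-0.0319 -0.0321 -0.0321 -0.0321] Mz [-0.0395 -0.0458 -0.0266 -0.0054]
t 25.35 yaw 0.0288 q6 1.5262 j6 -0.0320 M [ 0.1302  0.2461 -0.0294] sd 0.015 F [-1.24   0.972  5.161] p [0.5484 0.1093 0.0682]
t 25.35 p [0.5484 0.1093 0.0682] yaw 1.65 tilt 0.04 q6 1.526 F [-1.6258  0.4775  4.6002] M [ 0.1339  0.2795 -0.0054] j6 -0.0321 w 0.0149
tool shift [-0.0004 -0.0002  0.0002] turn z 0.0026530905090867167
```

Emit:
{"fn": "apply_moves", "kwargs": {"commands": [[[0,0,-0.001],[0,0,0],-1],[[0,0,0],[0,0,0],-1],[[-0.0015,0,0],[0,0,0],-1],[[-0.0015,0,0],[0,0,0],-1],[[-0.0015,0,0],[0,0,0],-1],[[-0.0015,0,0],[0,0,0],-1]]}}

```text
time: 25.95
eef_pos: [0.5421, 0.1089, 0.0686]
eef_rot: [3.141, 0.045, 0.0]
ft_force: [3.6, 0.8, -3.8]
grip_width: 0.0145
```

Emit:
{"fn": "apply_moves", "kwargs": {"commands": [[[-0.0015,0,0],[0,0,0],-1],[[-0.0015,0,0],[0,0,0],-1],[[-0.0015,0,0],[0,0,0],-1]]}}

```text
time: 26.25
eef_pos: [0.5376, 0.1089, 0.0687]
eef_rot: [3.141, 0.045, 0.0]
ft_force: [3.6, 0.2, -4.2]
grip_width: 0.0146
```

Emit:
{"fn": "apply_moves", "kwargs": {"commands": [[[-0.0015,0,0],[0,0,0],-1],[[-0.0015,0,0],[0,0,0],-1]]}}

```text
time: 26.45
eef_pos: [0.5346, 0.1087, 0.0687]
eef_rot: [-3.141, -0.045, -0.0]
ft_force: [4.3, 0.4, -3.7]
grip_width: 0.0146
```

```bash
python3 m.py 3
```

```text
j6 [ 0.0005 -0.0136 -0.0114] Mz [-0.0448 -0.0585  0.0046]
t 26.55 yaw 0.0288 q6 1.5250 j6 -0.0082 M [-0.006  -0.4967 -0.0329] sd 0.027 F [ 2.7966  0.0887 -3.4525] p [0.5343 0.1088 0.0687]
```

I'm lifting the block by about 4 N, so I'll lower 0.4 mm and slide a few millimetres more with the vertical force near zero.

Emit:
{"fn": "apply_moves", "kwargs": {"commands": [[[0,0,0.0004],[0,0,0],-1],[[0,0,0],[0,0,0],-1]]}}

```text
time: 26.75
eef_pos: [0.534, 0.1088, 0.0682]
eef_rot: [3.141, 0.045, -0.002]
ft_force: [-0.8, -0.3, -0.5]
grip_width: 0.0146
```

```bash
python3 m.py 3
```

```text
j6 [-0.0107 -0.0107 -0.0105] Mz [-0.0682 -0.0168 -0.0096]
t 26.85 yaw 0.0289 q6 1.5251 j6 -0.0106 M [-0.043   0.1806 -0.0315] sd 0.026 F [-0.5942 -0.5688  0.0571] p [0.534  0.1088 0.0682]
```

Emit:
{"fn": "apply_moves", "kwargs": {"commands": [[[-0.0015,0,0],[0,0,0],-1],[[-0.0015,0,0],[0,0,0],-1],[[-0.0015,0,0],[0,0,0],-1],[[-0.0015,0,0],[0,0,0],-1]]}}

```text
time: 27.25
eef_pos: [0.5288, 0.1086, 0.0683]
eef_rot: [-3.141, -0.045, -0.001]
ft_force: [3.5, -0.0, -3.1]
grip_width: 0.0146
```

```bash
python3 m.py 3
```

```text
j6 [ 0.0026 -0.0102 -0.0086] Mz [ 0.0355 -0.0079  0.0303]
t 27.35 yaw 0.0288 q6 1.5245 j6 -0.0054 M [-0.0016 -0.512   0.0193] sd 0.019 F [ 2.9208 -0.1018 -2.2317] p [0.5285 0.1086 0.0683]
```

Emit:
{"fn": "apply_moves", "kwargs": {"commands": [[[0,0,0.0002],[0,0,0],-1],[[0,0,0],[0,0,0],-1],[[0,0,0],[0,0,0],-0.4],[[0,0,0],[0,0,0],0],[[0,0,0],[0,0,0],0.3],[[0,0,0],[0,0,0],0.3],[[0,0,0],[0,0,0],0.3]]}}

```text
time: 28.05
eef_pos: [0.5286, 0.1086, 0.0681]
eef_rot: [-3.141, -0.045, 0.0]
ft_force: [0.2, -0.4, 0.4]
grip_width: 0.0552
```

Emit:
{"fn": "apply_moves", "kwargs": {"commands": [[[0,0,-0.01],[0,0,0],0.3],[[0,0,-0.03],[0,0,0],0.3],[[0,0,-0.04],[0,0,0],0.3],[[-0.02,0,-0.04],[0,0,0],0.3],[[-0.04,0,-0.03],[0,0,0],0.3],[[-0.04,0,0],[0,0,0],0.3],[[-0.04,0,0],[0,0,0],0.3],[[0,0,0],[0,0,0],0.3],[[0,0,0],[0,0,0],0.3]]}}

```text
time: 28.95
eef_pos: [0.3888, 0.1046, 0.2192]
eef_rot: [3.141, 0.045, 0.004]
ft_force: [0.8, -0.3, 0.4]
grip_width: 0.0554
```

```bash
python3 m.py 2; python3 - <<'E'
from h import *
g=env.grab_frame("side");f=env.grab_frame("top");cv2.imwrite("pics/s9.png",g);cv2.imwrite("pics/t9.png",f)
z=lambda im,x,y,w,h:cv2.resize(im[y:y+h,x:x+w],(400,400),interpolation=cv2.INTER_CUBIC)
cv2.imwrite("pics/g9.png",np.hstack([z(f,230,140,130,130),z(g,250,110,140,140)]))
h=cv2.cvtColor(f,cv2.COLOR_BGR2HSV).astype(int)
for nm,im in(("before",cv2.imread("pics/t3.png")),("now",f)):
    k=np.zeros(im.shape[:2],np.uint8);k[225:265,285:303]=(cv2.cvtColor(im,cv2.COLOR_BGR2HSV)[...,2]<60)[225:265,285:303]
    M=cv2.moments(k,True);print(nm,M['m00'],onz("top",(M['m10']/max(M['m00'],1),M['m01']/max(M['m00'],1)),.1))
E
```

```text
j6 [-0.0062 -0.0016] Mz [0.0401 0.0129]
t 29.00 yaw 0.0289 q6 1.5078 j6 -0.0039 M [0.019  0.0011 0.0265] sd 0.014 F [ 0.3822 -0.124   0.2168] p [0.3891 0.1046 0.2192]
before 82.0 [0.5518 0.1039 0.1   ]
now 99.0 [0.5374 0.1029 0.1   ]
```

View pics/g9.png

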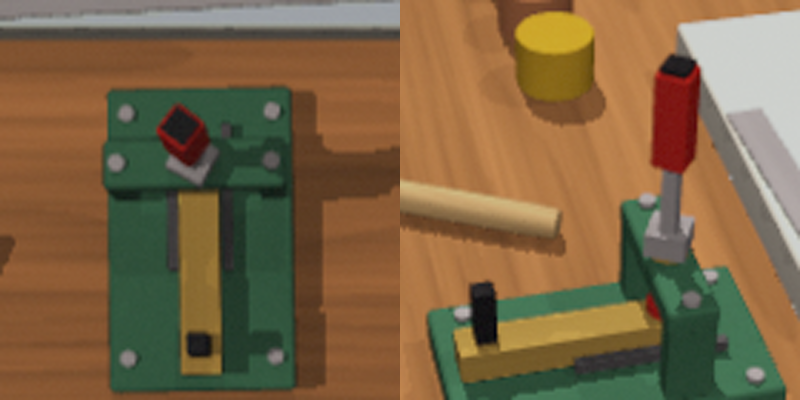

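The final picture shows the block flat and straight in the channel. Its handle has moved from row 243 to row 252, about 20 mm. The driver stands in the screw and nothing touches the arm. Handing in.

```bash
python3 -c "
from plant import env
print(env.sign_off())"
```

```text
the job is handed in; nothing more can be done
None
```

I've handed the job in: the screw is nipped on the block, the block is slid out under the foot, and the driver is left standing in the screw. It took about 29 s of the 72 s, and the hand-in gave no verdict.

**What I did**
- I took the red driver from its stand and lowered it into the socket until it touched bottom, then backed off 1.5 mm.
- I turned the screw clockwise, about 1.6 rad at the wrist. The holding torque on joint 6 rose from about 0.01–0.02 to 0.046 N m, at roughly 0.18 N m/rad.
- I let go of the driver, gripped the block's handle and slid the block towards the robot. I then released it and moved the arm clear.

**Last checks**
- **Block:** it moved about 20 mm by the arm's readings and by the handle's shift in the top picture. It looks flat and straight in the channel.
- **Nip:** about 4 N, worked out from the torque rise and the foot's stiffness, not measured directly. The pulling force of 3–4 N while sliding fits that.
- **Driver and arm:** the driver stands upright in the socket, and the tool force reads near zero.

**What disagreed**
- My automatic measurement of the block's shift gave 14 mm instead of 20 mm. Its colour mask appears to have picked up shadow, and 14 mm is still within the 7–30 mm allowed.
- While sliding, the gripper also lifted the block's near end by 3–4 N. I lowered the tool 0.4 mm partway through, but the lift came back to about 2–3 N while pulling.
- One carrying move went the wrong way because of a sign error. The tool stopped short, well clear of everything, and I corrected it.

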